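# Pack the seam-taping caddy

### The arm

A 6-joint arm with a two-finger parallel gripper is mounted at the origin on the work surface. World frame = base frame: x ahead of the robot, y to its left, z up, the work surface at z = 0. Lengths are in m, angles in rad, forces in N, time in s.
With the tool pointing down it reaches from about 0.35 to 0.975 m from the base axis. Payload 7.1 kg.
Tool frame: the origin (TCP) lies midway between the tips of the shut fingers; the grasp point (between the pads) lies 19 mm behind it; z points along the fingers, y is the line along which they close (so a half turn about z gives the same grasp; the last joint's range is limited). The gripper opens to 88 mm and grips with 3 to 60 N. Pads are 20 mm wide; open, the fingers measure 115 mm over their backs; the gripper's body (75 mm by 178 mm) begins 61 mm behind the grasp point.
Start: joints at [1.165, 0.423, 1.63, -0, 1.089, -0.019], TCP at [0.236, 0.579, 0.19] pointing down, gripper open.
Joint ranges: [-3, 3], [-0.9, 2.11], [0.09, 2.58], [-1.31, 4.45], [0.11, 2.69], [-2.54, 2.54]. Speed limits (rad/s): [2.39, 2.39, 3.01, 3.14, 3.14, 3.14].

### API

Orientations are given as a unit quaternion [w, x, y, z].
In Python, from plant import bot gives the robot as it stands.
- The arm moves only by the tool jog_arm, never from a script. Its argument "commands" is a list of rows, each a list of 2 entries, a list of its own where there are three numbers: the shift along the tool's x, y, z in cm, then the turn, a rotation vector about the tool's x, y, z in degrees. A call has 1 to 8 rows; each row shifts and turns the commanded pose from where the row before left it, along the tool's axes as they then stand; what a row does not reach is not made up. A row lasts 1/12 s, in which the tool goes at most 41.7 mm and 7.16 degrees, less where a joint would pass 70% of its speed; a pose out of reach is approached as far as the arm can. A call with a gripper value outside its range is refused whole. "grip" is the opening, from 0 (shut) to 1 (fully open), set as the call begins (left out, the last holds). The fingers move at their own pace and stop on an object; "grip_force" is the grip in N (left out, the last holds). Time passes only in rows, so rows that do not move let the fingers close. It gives the time, the measured TCP pose, the force, the opening and the grip force at its end, in the units of the state.
- bot.state(): the state, without advancing time (a new reading comes with each control period).
- bot.camera(name): name is "side" or "top"; returns a dict with "pixels" (480x640x3 uint8, blue, green, red), "intrinsics" (3x3 intrinsics, pixels), "k1" (the pictures are not rectified: a ray, as slopes to the right and down, at radius r is drawn at 1 + k1 r^2 times it, then the intrinsics apply), "R" (3x3) and "t" (3): a world point X has camera coordinates R X + t. Camera axes: x right, y down, z forward; pixel columns grow to the right and rows downward; lengths in m; the calibration is good to about 2 mm. A picture is of the moment at which its call begins. There is no depth.
- bot.hand_in(): hands the job in; it is judged then, once.
Trained networks look in a picture, given as the dict that the camera call returned (one of the last four; its "shot" number tells which), for a name from the list of things; names that differ only in an ending like _2 or _b are one class to them, and where a whole thing is asked for, a point or a joint stands for the part that bears it (a point fixed in the world has none). Each returns a list of dicts, best first, with "score" (0 to 1); they miss things now and then, are a little off and sometimes report something else, mostly with a low value. They report only what shows in the picture. A call takes as long as a camera call. They do not tell look-alikes from the thing itself.
- bot.spot_in(picture, target): "box" ([centre column, centre row, width, height] in pixels, round what is visible of it).
- bot.pinpoint(picture, target): "uv" ([column, row] in pixels: a listed point, or the origin of a listed thing).
The state is a dict: "time": time; "joint_positions": joint angles; "joint_velocities": joint speeds; "joint_efforts": joint torques, N m; "position": TCP position; "eef_rot": TCP orientation; "contact_force": force on the tool from outside, world axes, zero at the start; "torque": the same for the moment, N m; "grip_width": finger opening in m; "grip_force": force on a finger pad.
Only numpy, scipy, OpenCV 4.12 (cv2) and the standard library are available. Lean on these libraries where they do the work, as an engineer would, in place of code of your own. Each camera call takes 0.05 s, during which the arm holds its last target. There are 200 camera calls.

### The job

Pack the plywood caddy for the seam-taping job: put the two low rolls of tape over its rod, the larger one flat at the bottom and the small one on top of it, stand the short jar upright on the floor of the square well, and lay the narrow seam roller flat in the long trough, along it, either way round. Leave the tall tape roll, the tall jar and the wide seam roller where they are. Let go of everything.

Things in the scene. Friction and masses are not known exactly. Their poses are not given: they have to be found in the camera images.
- roll_big: loose roll of black tape with a pale-edged core, lying flat: outside diameter 66, hole diameter 38, 24 high. Origin: centre of its underside, z up. About 70 g. All sizes in mm.
- roll_small: loose, nearly used-up roll of the same black tape, lying flat: outside diameter 52, hole diameter 38, 24 high. Origin: centre of its underside, z up. About 35 g.
- jar: short closed glass jar with a red lid, standing: diameter 48, 40 high in all. Origin: centre of its underside, z up. About 70 g.
- seam: narrow seam roller lying on the table, 120 long: round black handle of diameter 24 from x = -60 to +20, then a steel fork with a yellow wheel 18 wide, 32 in diameter (does not spin), at x = +44. Origin: on the handle's axis at mid-length of the tool, 12 above what it lies on; x towards the wheel, z up. Grip the handle across at the origin. About 110 g.
- spindle: part of the caddy (low fixed plywood tray 190 x 224, rim 12 above the table): grey plate 80 x 80, 4 thick, with an upright steel rod of diameter 18 in its middle, ending 44 above the plate's underside. Origin: centre of the plate's underside, 6 above the table. Well and spindle stand side by side, 106 apart along y, in either order; spindle, well and trough share one yaw.
- well: part of the caddy: square dark wooden well, open on top, 76 x 76 outside, 68 x 68 inside, floor 4 and lip 12 above its underside (so the lip stands 8 above the floor). Origin: centre of its underside, 6 above the table; x and y along its sides, z up.
- trough: part of the caddy: long open wooden trough, 88 (x) by 170 (y) outside, 80 by 162 inside, floor 4 and walls 14 above its underside (10 above the floor). Origin: centre of its underside, 6 above the table; the long way is along y, z up. It lies on the far side of spindle and well, 90 from the line through them.
- roll_wide: look-alike that stays where it is: roll of the same black tape, 66 outside diameter but 48 high. Origin: centre of its underside.
- jar_tall: look-alike that stays where it is: glass jar with the same red lid and diameter 48, but 66 high. Origin: centre of its underside.
- seam_wide: look-alike that stays where it is: seam roller with the same handle, but its yellow wheel is 48 wide. Origin and axes as for the narrow one.
Not all that is in view belongs to the job. What is shaped like the jar but purple or yellow is not meant.

How it is judged:
At the end, for the whole second after the job is handed in: Rolls within 13 mm of the rod, large one flat on the plate, small one flat on it; short jar upright on the well floor, within 14 mm of its middle; narrow seam roller level on the trough floor, along it (0.5 rad), within 34 mm across and 30 mm along; all released, at rest (horizontal distance between each of roll_big, roll_small and spindle below 0.013 m and z of roll_big in the frame of spindle between 0 and 0.01 m and angle between each of roll_big, roll_small's own z axis and vertical below 0.12 rad and z of roll_small in the frame of spindle between 0.022 and 0.034 m and x of jar in the frame of well between -0.014 and 0.014 m and y of jar in the frame of well between -0.014 and 0.014 m and z of jar in the frame of well between 0 and 0.009 m and angle between jar's own z axis and vertical below 0.1 rad and x of seam in the frame of trough between -0.034 and 0.034 m and y of seam in the frame of trough between -0.03 and 0.03 m and z of seam in the frame of trough between 0.008 and 0.021 m and angle between seam's own x axis and vertical between 1.48 and 1.66 rad and angle between the x axis of seam and the y axis of trough, either way round below 0.5 rad and linear speed of each of roll_big, roll_small, jar, seam below 0.02 m/s and contact force between each of roll_big, roll_small, jar, seam and the fingers below 0.2 N); the robot touches nothing.
It fails at once if the tall tape roll is moved more than 30 mm (distance of roll_wide from where it was at the start of the episode above 0.03 m).
It fails at once if the tall jar is moved more than 30 mm (distance of jar_tall from where it was at the start of the episode above 0.03 m).
It fails at once if the wide seam roller is moved more than 30 mm (distance of seam_wide from where it was at the start of the episode above 0.03 m).
It also fails if it takes over 109 s, if anything falls off the work surface, if the arm or the gripper's body presses on something with over 40 N, if the wrist force passes 120 N, or if a joint passes its speed limit or range.

## Working session

There is one attempt and no reset: what is moved stays moved. The work goes in short steps, Python scripts to look and compute and a tool call to move; the robot and the scene stay as the last step left them, time stands still between calls to the robot, and variables do not carry over. Pictures are saved under pics/ and viewed, at most 14 in all, crops included, and the job is handed in when it is done.

Besides the shell and the picture viewer there is one more tool, called as name(argument=value, ...) on one line, values as JSON. jog_arm: Moves the arm, as the interface text tells. Its arguments: {"type":"object","properties":{"commands":{"type":"array"},"grip":{"type":"number"},"grip_force":{"type":"number"}},"required":["commands"]}

```bash
mkdir -p pics; ls
cat > h.py <<'E'
import numpy as np, cv2
from plant import bot
def ray(p,uv):
    K=p['intrinsics']; K=np.array(K); k=p['k1']
    d=np.array([(uv[0]-K[0,2])/K[0,0],(uv[1]-K[1,2])/K[1,1]]); s=d.copy()
    for _ in range(30): s=d/(1+k*(s@s))
    R=np.array(p['R']); t=np.array(p['t'])
    return -R.T@t, R.T@np.array([s[0],s[1],1.])
def at(p,uv,z):
    o,d=ray(p,uv); return o+d*(z-o[2])/d[2]
def tri(p,uv,q,vw):
    A=np.zeros((3,3));b=np.zeros(3)
    for o,d in (ray(p,uv),ray(q,vw)):
        d=d/np.linalg.norm(d);M=np.eye(3)-np.outer(d,d);A+=M;b+=M@o
    return np.linalg.solve(A,b)
def proj(p,X):
    c=np.array(p['R'])@np.array(X)+np.array(p['t']); s=c[:2]/c[2]; s=s*(1+p['k1']*(s@s)); K=np.array(p['intrinsics'])
    return np.array([K[0,0]*s[0]+K[0,2],K[1,1]*s[1]+K[1,2]])
E
python3 - <<'E'
from h import *
np.set_printoptions(precision=3,suppress=True)
for n in('top','side'):
    p=bot.camera(n); cv2.imwrite(f'pics/{n}0.png',p['pixels'])
    print(n,ray(p,(320,240)))
    for t in 'roll_big roll_small jar seam spindle well trough roll_wide jar_tall seam_wide'.split():
        print(t,[(np.round(r['uv']),round(r['score'],2)) for r in bot.pinpoint(p,t)[:4]])
print(bot.state())
E
```

```text
pics
top (array([0.331, 0.013, 1.297]), array([ 0.174, -0.023, -0.985]))
roll_big [(array([211., 293.]), 0.91)]
roll_small [(array([420., 253.]), 0.67)]
jar [(array([469., 216.]), 0.84), (array([415., 207.]), 0.74), (array([450., 192.]), 0.64)]
seam [(array([473., 273.]), 0.88)]
spindle [(array([308., 271.]), 0.77)]
well [(array([352., 265.]), 0.86)]
trough [(array([327., 234.]), 0.56)]
roll_wide [(array([211., 248.]), 0.98)]
jar_tall [(array([205., 203.]), 0.93)]
seam_wide [(array([154., 274.]), 0.6)]
side (array([ 0.469, -0.852,  0.733]), array([ 0.073,  0.774, -0.629]))
roll_big [(array([269., 198.]), 0.63)]
roll_small [(array([317., 330.]), 0.88)]
jar [(array([403., 357.]), 0.92), (array([371., 388.]), 0.8), (array([375., 325.]), 0.58)]
seam [(array([303., 381.]), 0.93), (array([296., 280.]), 0.22)]
spindle [(array([292., 249.]), 0.91)]
well [(array([298., 277.]), 0.77), (array([305., 384.]), 0.68)]
trough [(array([331., 258.]), 0.73)]
roll_wide [(array([312., 197.]), 0.66)]
jar_tall [(array([347., 191.]), 0.77), (array([303., 387.]), 0.29), (array([334., 256.]), 0.21)]
seam_wide [(array([289., 173.]), 0.68)]
{'time': 1.1, 'joint_positions': array([ 1.165,  0.423,  1.63 ,  0.   ,  1.089, -0.019]), 'joint_velocities': array([-0.   , -0.001, -0.001, -0.001,  0.   ,  0.001]), 'joint_efforts': array([  0.001, -54.458, -27.405,   0.065,   0.017,  -0.   ]), 'position': array([0.236, 0.579, 0.19 ]), 'eef_rot': array([0.   , 0.192, 0.981, 0.   ]), 'contact_force': array([0.397, 0.388, 0.078]), 'torque': array([-0.012, -0.008,  0.025]), 'grip_force': 0.0, 'grip_width': 0.0876987064525626}
```

View pictures.

View pics/top0.png

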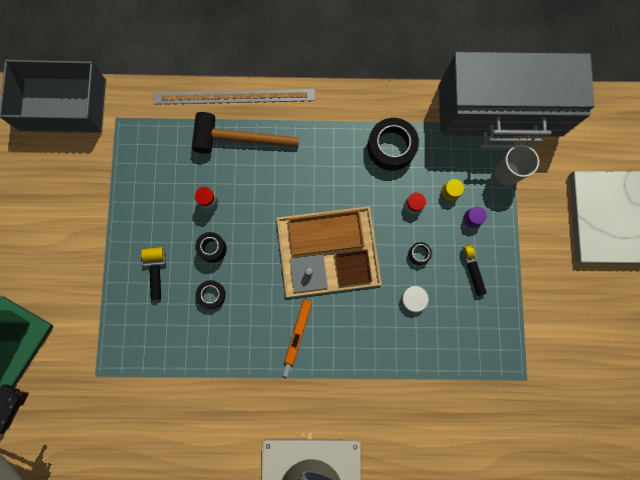

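View pics/side0.png

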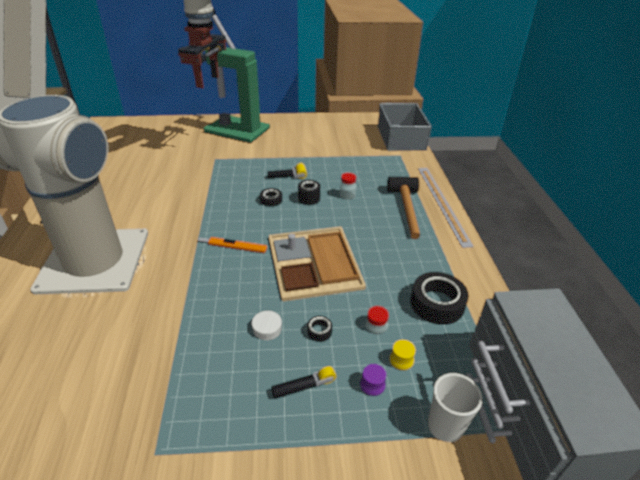

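Top view: red lids at (416,202), (205,197). Low roll (211,293), tall roll (211,248), small roll (420,253). Narrow seam roller (475,272), wide one (154,274). Caddy: spindle (308,271), well (352,268), trough (327,234). Tyre (393,143), white puck (415,299), purple (475,217) and yellow (454,190) don't belong. In the side view the near red jar (377,319) looks short and (348,186) tall; roll (271,197) is low and (309,191) tall.

Choice to check: jar = near red lid; roll_big = (211,293); seam = (475,272).

Run:
```python
from h import *
np.set_printoptions(precision=4,suppress=True)
p=bot.camera('top');q=bot.camera('side')
P,Q=p['pixels'],q['pixels']
def cr(I,c,r,w,s): return cv2.resize(I[r-w:r+w,c-w:c+w],(s,s),interpolation=cv2.INTER_CUBIC)
m=np.vstack([np.hstack([cr(P,416,203,22,260),cr(P,211,272,45,260),cr(P,472,272,30,260)]),
 np.hstack([cr(Q,377,320,24,260),cr(Q,295,190,40,260),cr(Q,305,381,40,260)])])
cv2.imwrite('pics/crop1.png',m)
cv2.imwrite('pics/caddy.png',np.hstack([cr(P,329,252,60,400),cr(Q,315,262,55,400)]))
prs={'roll_big':[(211,293),(269,198)],'roll_wide':[(211,248),(312,197)],'jar':[(415,207),(375,325)],'roll_small':[(420,253),(317,330)],'seam':[(473,273),(303,381)],'spindle':[(308,271),(292,249)],'well':[(352,265),(298,277)],'trough':[(327,234),(331,258)],'jar_tall':[(205,203),(347,191)],'seam_wide':[(154,274),(289,173)]}
for n,(u,v) in prs.items():
    a=min(bot.pinpoint(p,n),key=lambda r:np.hypot(*(np.array(r['uv'])-u)))['uv']
    b=min(bot.pinpoint(q,n),key=lambda r:np.hypot(*(np.array(r['uv'])-v)))['uv']
    z={'seam':.012,'seam_wide':.012,'spindle':.006,'well':.006,'trough':.006}.get(n,0)
    print(n,np.round(a,1),np.round(b,1),'tri',tri(p,a,q,b),'top@z',at(p,a,z)[:2],'side@z',at(q,b,z)[:2])
# red lids
for I,pp in((P,p),(Q,q)):
    h=cv2.cvtColor(I,cv2.COLOR_BGR2HSV);k=((h[...,0]<8)|(h[...,0]>172))&(h[...,1]>190)&(h[...,2]>90)
    n,l,s,c=cv2.connectedComponentsWithStats(k.astype(np.uint8))
    print([(s[i,4],c[i].round(1)) for i in range(1,n) if s[i,4]>60])
print('scale top px/mm',np.linalg.norm(proj(p,(.5,0,0))-proj(p,(.5,.1,0)))/100)
```

```text
roll_big [209.6 292.2] [272.5 199.6] tri [0.4329 0.24   0.0004] top@z [0.4331 0.2401] side@z [0.4328 0.2405]
roll_wide [212.6 248.2] [310.4 198. ] tri [0.5391 0.2371 0.0038] top@z [0.5371 0.2375] side@z [0.5421 0.2434]
jar [412.5 206.1] [374.8 326.4] tri [ 0.6468 -0.2402 -0.0033] top@z [ 0.6453 -0.2395] side@z [ 0.6467 -0.2428]
roll_small [421.6 255.2] [317.4 329.4] tri [ 0.5244 -0.2553  0.0144] top@z [ 0.5257 -0.2584] side@z [ 0.5264 -0.2432]
seam [470.4 273.1] [302.9 384.5] tri [ 0.4871 -0.3724  0.0003] top@z [ 0.4829 -0.3691] side@z [ 0.4897 -0.3796]
spindle [305.7 272.7] [292.1 248.4] tri [0.4816 0.0165 0.0025] top@z [0.4804 0.0164] side@z [0.4822 0.0125]
well [352.6 266.6] [296.7 277.5] tri [ 0.4926 -0.0938  0.008 ] top@z [ 0.4959 -0.0937] side@z [ 0.4896 -0.0923]
trough [325.  232.1] [335.3 256.4] tri [ 0.5816 -0.0281  0.0091] top@z [ 0.5778 -0.0283] side@z [ 0.5864 -0.0236]
jar_tall [416.1 252.7] [348.3 195.2] tri [ 0.5337 -0.1918  0.2891] top@z [ 0.5316 -0.2454] side@z [0.654  0.2528]
seam_wide [153.7 273.4] [286.8 171.2] tri [0.4754 0.3675 0.0179] top@z [0.4746 0.369 ] side@z [0.477  0.3781]
[(np.int32(255), array([203.6, 195.4])), (np.int32(236), array([416.4, 201.1]))]
[(np.int32(97), array([348.3, 177.9])), (np.int32(262), array([377.5, 315.5]))]
scale top px/mm 0.4236641703119932
```

View pics/crop1.png

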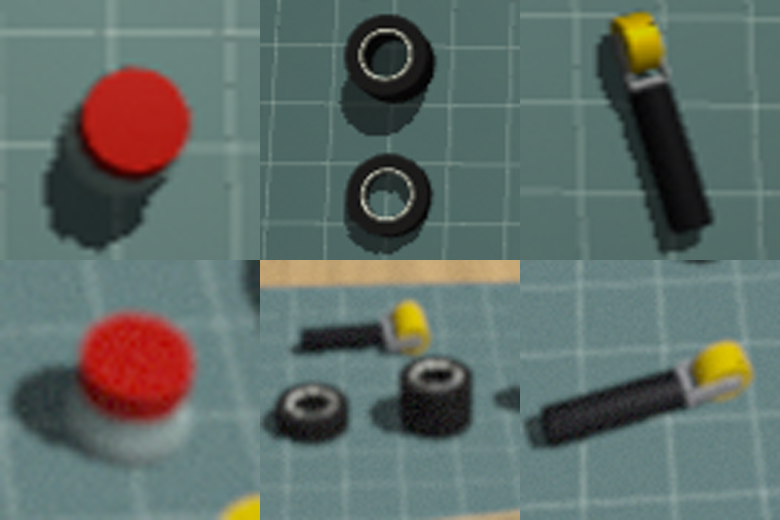

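View pics/caddy.png

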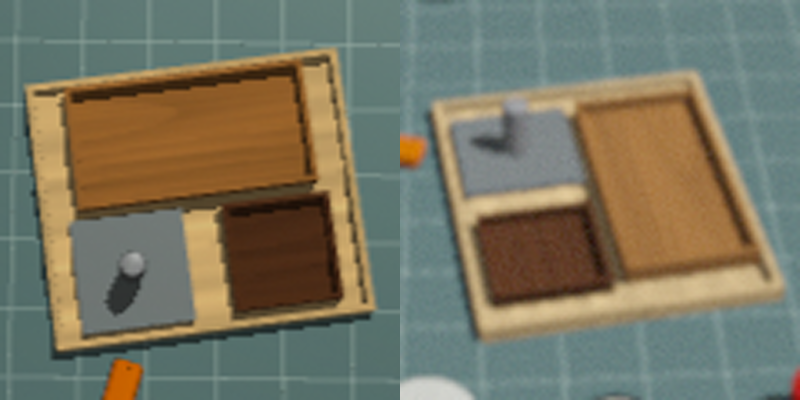

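The crop confirms it: the low pale-ringed roll is the lower one at (211,293), the red jar at (416,202) is short, and the seam roller at (475,272) has the narrow wheel. Next I'll compute exact positions.

```bash
cat >> h.py <<'E'
def blob(I,mask,near,mn=20):
    n,l,s,c=cv2.connectedComponentsWithStats(mask.astype(np.uint8))
    i=min((i for i in range(1,n) if s[i,4]>=mn),key=lambda i:np.hypot(*(c[i]-near)))
    return c[i],l==i
E
python3 - <<'E'
from h import *
np.set_printoptions(precision=4,suppress=True)
p=bot.camera('top');q=bot.camera('side');P,Q=p['pixels'],q['pixels']
f=lambda x,y:((x+.5)*.3-.5+269,(y+.5)*.3-.5+192)
print('rod tip@.05',at(p,f(132,263),.05))
pl=np.array([at(p,f(*a),.010) for a in [(70,222),(182,209),(195,324),(82,335)]]);print('plate',pl.mean(0),pl)
ou=np.array([at(p,f(*a),.012) for a in [(25,88),(335,48),(374,312),(57,355)]])
print('caddy',ou.mean(0)); 
for i,j in((0,1),(3,2),(0,3),(1,2)):
    d=ou[i]-ou[j];print(np.linalg.norm(d),np.degrees(np.arctan2(d[1],d[0])))
def red(I):
    h=cv2.cvtColor(I,cv2.COLOR_BGR2HSV);return ((h[...,0]<8)|(h[...,0]>172))&(h[...,1]>190)&(h[...,2]>90)
c,_=blob(P,red(P),(416,201),60);d,_=blob(Q,red(Q),(377,315),60);print('jar',at(p,c,.038),tri(p,c,q,d))
# ring: bright pixels
def ring(I,c0,w,mn):
    g=cv2.cvtColor(I,cv2.COLOR_BGR2GRAY)[c0[1]-w:c0[1]+w,c0[0]-w:c0[0]+w];m=(g<55)
    # outer hull of black body via ellipse of pale ring
    h=cv2.cvtColor(I,cv2.COLOR_BGR2HSV)[c0[1]-w:c0[1]+w,c0[0]-w:c0[0]+w]
    m=(h[...,1]<60)&(h[...,2]>100); n,l,s,c=cv2.connectedComponentsWithStats(m.astype(np.uint8),connectivity=8)
    ys,xs=np.nonzero(m);k=np.hypot(xs-w,ys-w)<mn;e=cv2.minEnclosingCircle(np.c_[xs,ys][k].astype(np.float32))
    return np.array(e[0])+np.array(c0)-w,e[1],k.sum()
for n,a,b in(('big',(210,294),(271,195)),('small',(420,253),(319,325))):
    A=ring(P,a,15,12);B=ring(Q,b,18,14);print(n,A,B,at(p,A[0],.024),tri(p,A[0],q,B[0]))
# seam
h=cv2.cvtColor(P,cv2.COLOR_BGR2HSV);y=(abs(h[...,0].astype(int)-26)<7)&(h[...,1]>150)
c,_=blob(P,y,(469,251));g=cv2.cvtColor(P,cv2.COLOR_BGR2GRAY)
m=(P.max(2)<42);c2,l=blob(P,m,(477,278),30);ys,xs=np.nonzero(l);v=cv2.fitLine(np.c_[xs,ys].astype(np.float32),cv2.DIST_L2,0,.01,.01).ravel()
t=(np.c_[xs,ys]-v[2:])@v[:2];e=[v[2:]+v[:2]*t.min(),v[2:]+v[:2]*t.max()]
print('wheel',c,at(p,c,.016),'handle',l.sum(),e,[at(p,a,.012) for a in e])
E
```

```text
rod tip@.05 [0.4803 0.0106 0.05  ]
plate [0.4786 0.0103 0.01  ] [[ 0.5136  0.0545  0.01  ]
 [ 0.5237 -0.0244  0.01  ]
 [ 0.4427 -0.0339  0.01  ]
 [ 0.4343  0.0448  0.01  ]]
caddy [ 0.5307 -0.0356  0.012 ]
0.2237547143193734 98.21205784500933
0.2231154207304448 98.2666916320169
0.19105067481072482 7.884232750571706
0.19084266248373297 7.69190756944922
jar [ 0.6484 -0.2416  0.038 ] [ 0.6494 -0.2424  0.0338]
big (array([209.6707, 293.9146]), 9.203418731689453, np.int64(81)) (array([271., 195.]), 13.928488731384277, np.int64(266)) [0.4273 0.2356 0.024 ] [0.4286 0.2367 0.0183]
small (array([420.4672, 250.7951]), 10.260541915893555, np.int64(119)) (array([319., 324.]), 13.601571083068848, np.int64(311)) [ 0.5325 -0.251   0.024 ] [ 0.5304 -0.2506  0.0259]
wheel [469.0804 251.0714] [ 0.5344 -0.367   0.016 ] handle 360 [array([469.6914, 260.7698]), array([481.0888, 294.9704])] [array([ 0.512 , -0.3687,  0.012 ]), array([ 0.4321, -0.3918,  0.012 ])]
```

```bash
cat >> h.py <<'E'
from scipy.spatial.transform import Rotation as Ro
def need(x,y,z,phi):
    "turn about tool z (deg), then shift cm in the turned tool frame"
    s=bot.state(); q=s['eef_rot']; R=Ro.from_quat([q[1],q[2],q[3],q[0]]).as_matrix()
    cur=np.degrees(np.arctan2(R[1,1],R[0,1])); turn=-((phi-cur+180)%360-180)
    a=np.radians(phi); T=np.array([[-np.sin(a),np.cos(a),0],[np.cos(a),np.sin(a),0],[0,0,-1]])
    print('phi',round(cur,2),'tilt',np.round(R[:,2],3),'turn',round(turn,1),'shift cm',np.round(100*T@(np.array([x,y,z])-s['position']),2),'t',s['time'])
E
python3 - <<'E'
from h import *
need(.4275,.236,.10,98)
p=bot.camera('top');P=p['pixels']
# refine rolls: pale ring + radial fit
for n,c in(('big',(209.6,293.9)),('small',(420.3,252.5))):
    g=cv2.resize(P[int(c[1])-20:int(c[1])+20,int(c[0])-20:int(c[0])+20],(480,480),interpolation=cv2.INTER_CUBIC)
    r=cv2.HoughCircles(cv2.medianBlur(cv2.cvtColor(g,cv2.COLOR_BGR2GRAY),7),cv2.HOUGH_GRADIENT,1,100,param1=120,param2=20,minRadius=80,maxRadius=115)
    print(n,None if r is None else [(int(c[0])-20+(a[0]+.5)/12-.5,int(c[1])-20+(a[1]+.5)/12-.5,a[2]/12,at(p,(int(c[0])-20+(a[0]+.5)/12-.5,int(c[1])-20+(a[1]+.5)/12-.5),.024)) for a in r[0][:3]])
E
```

```text
phi 67.84 tilt [ 0.  0. -1.] turn -30.2 shift cm [-14.22 -36.62   9.03] t 2.3
big None
small None
```

jog_arm(commands=[[[0, 0, 0], [0, 0, -6.04]], [[0, 0, 0], [0, 0, -6.04]], [[0, 0, 0], [0, 0, -6.04]], [[0, 0, 0], [0, 0, -6.04]], [[0, 0, 0], [0, 0, -6.04]], [[-1.4, -3.6, 0], [0, 0, 0]], [[-1.4, -3.6, 0], [0, 0, 0]], [[-1.4, -3.6, 0], [0, 0, 0]]], grip=1)

```text
time: 3.02
position: [0.2925, 0.4768, 0.1901]
eef_rot: [0.0, -0.071, 0.997, -0.0]
contact_force: [0.8, -1.1, -0.5]
grip_width: 0.0878
grip_force: 0.0
```

jog_arm(commands=[[[-1.4, -3.6, 0.5], [0, 0, 0]], [[-1.4, -3.6, 0.5], [0, 0, 0]], [[-1.4, -3.6, 1], [0, 0, 0]], [[-1.4, -3.6, 1], [0, 0, 0]], [[-1.4, -3.6, 1], [0, 0, 0]], [[-1.5, -3.6, 1], [0, 0, 0]], [[-1.5, -3.8, 1], [0, 0, 0]], [[0, 0, 0], [0, 0, 0]]])

```text
time: 3.68
position: [0.4284, 0.2352, 0.129]
eef_rot: [-0.001, -0.068, 0.998, -0.001]
contact_force: [-0.1, 0.2, -1.1]
grip_width: 0.0878
grip_force: 0.0
```

Run:
```python
from h import *
need(.4275,.236,.004,98)
p=bot.camera('top');q=bot.camera('side')
cr=lambda I,c,r,w,s: cv2.resize(I[r-w:r+w,c-w:c+w],(s,s),interpolation=cv2.INTER_CUBIC)
cv2.imwrite('pics/a.png',np.hstack([cr(p['pixels'],420,253,20,400),cr(q['pixels'],271,180,50,400)]))
```

```text
phi 97.76 tilt [-0.001 -0.002 -1.   ] turn -0.2 shift cm [ 0.08  0.09 12.5 ] t 3.6833
```

View pics/a.png

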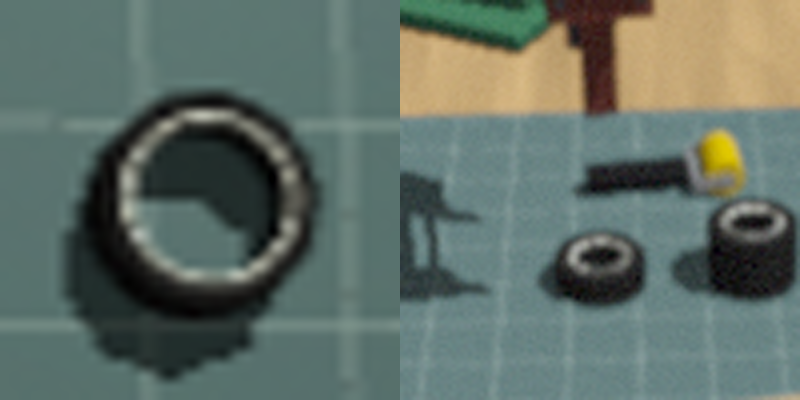

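The small roll's ring centre is at about (420.9, 252.4) in the top view. In the side view the fingers stand over the low roll at column 271.

jog_arm(commands=[[[0.1, 0.1, 3.5], [0, 0, 0]], [[0, 0, 3.5], [0, 0, 0]], [[0, 0, 3], [0, 0, 0]], [[0, 0, 1.5], [0, 0, 0]], [[0, 0, 1], [0, 0, 0]], [[0, 0, 0], [0, 0, 0]], [[0, 0, 0], [0, 0, 0]]])

```text
time: 4.37
position: [0.4256, 0.2424, 0.0057]
eef_rot: [0.0, -0.071, 0.997, 0.0]
contact_force: [-0.3, 0.7, 0.3]
grip_width: 0.0876
grip_force: 0.0
```

jog_arm(commands=[[[0, 0, 0], [0, 0, 0]], [[0, 0, 0], [0, 0, 0]], [[0, 0, 0], [0, 0, 0]], [[0, 0, 0], [0, 0, 0]], [[0, 0, 0], [0, 0, 0]], [[0, 0, 0], [0, 0, 0]], [[0, 0, 0], [0, 0, 0]]], grip=0.4, grip_force=15)

```text
time: 4.95
position: [0.4257, 0.2414, 0.0055]
eef_rot: [0.0, -0.07, 0.998, 0.0]
contact_force: [-0.6, 0.3, 0.5]
grip_width: 0.0448
grip_force: 0.0
```

jog_arm(commands=[[[0, 0, -2], [0, 0, 0]], [[0, 0, -3], [0, 0, 0]], [[0, 0, -3], [0, 0, 0]], [[0, 0, 0], [0, 0, 0]]])

```text
time: 5.28
position: [0.4285, 0.2429, 0.0898]
eef_rot: [0.003, -0.07, 0.998, 0.002]
contact_force: [1.0, 0.3, -0.1]
grip_width: 0.0353
grip_force: 0.0
```

Run:
```python
from h import *
need(.479,.0105,.09,98)
p=bot.camera('top');print(at(p,(420.85,252.4),.024))
s=bot.state()['position'];u=proj(p,s).astype(int)
q=bot.camera('side');v=proj(q,s).astype(int)
cr=lambda I,c,r,w,s: cv2.resize(I[r-w:r+w,c-w:c+w],(s,s),interpolation=cv2.INTER_CUBIC)
print(u,v)
cv2.imwrite('pics/b.png',np.hstack([cr(p['pixels'],u[0],u[1],40,400),cr(q['pixels'],v[0],v[1],40,400)]))
```

```text
phi 98.03 tilt [ 0.007  0.004 -1.   ] turn 0.0 shift cm [-1.760e+00 -2.372e+01 -2.000e-02] t 5.2833
[ 0.52872926 -0.25176798  0.024     ]
[201 291] [269 172]
```

View pics/b.png

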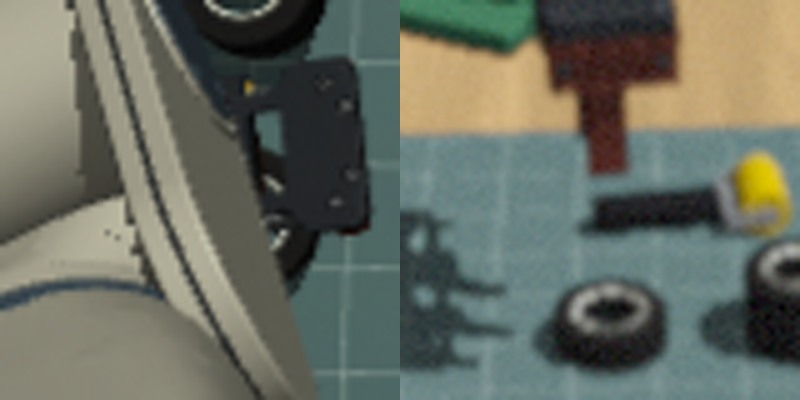

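The roll wasn't picked up. Side view: it still lies at about (271,195) with the raised fingers empty. I'll check where the fingers really are.

Run:
```python
from h import *
np.set_printoptions(precision=4,suppress=True)
s=bot.state();print(s['position'],s['grip_width'],s['joint_positions'])
q=bot.camera('side');p=bot.camera('top')
w=s['grip_width']/2
for d in(w,w+.0135,-w): print('exp near tip',proj(q,s['position']+np.array([.14,-.99,0])*d))
print('seen roll ring tri',at(q,(271.4,194.4),.024))
for n in ('roll_big','roll_wide'):
  for c in (p,q): print(n,[(np.round(r['uv'],1),round(r['score'],2),at(c,r['uv'],0)) for r in bot.pinpoint(c,n)[:3]])
I=q['pixels'];cv2.imwrite('pics/c.png',cv2.resize(I[100:220,200:360],(800,600),interpolation=cv2.INTER_CUBIC))
```

```text
[0.4265 0.2418 0.0864] 0.03530072475215515 [ 0.4915  0.3865  1.9976 -0.      0.7547 -1.2194]
exp near tip [269.6505 176.6321]
exp near tip [270.3092 179.1797]
exp near tip [267.9798 170.1681]
seen roll ring tri [0.4308 0.2312 0.024 ]
roll_big []
roll_big [(array([270.1, 198.7]), 0.54, array([0.4259, 0.2455, 0.    ]))]
roll_wide [(array([213. , 248.4]), 0.86, array([0.5367, 0.2366, 0.    ]))]
roll_wide [(array([310.6, 199.2]), 0.72, array([0.5423, 0.2372, 0.    ]))]
```

View pics/c.png

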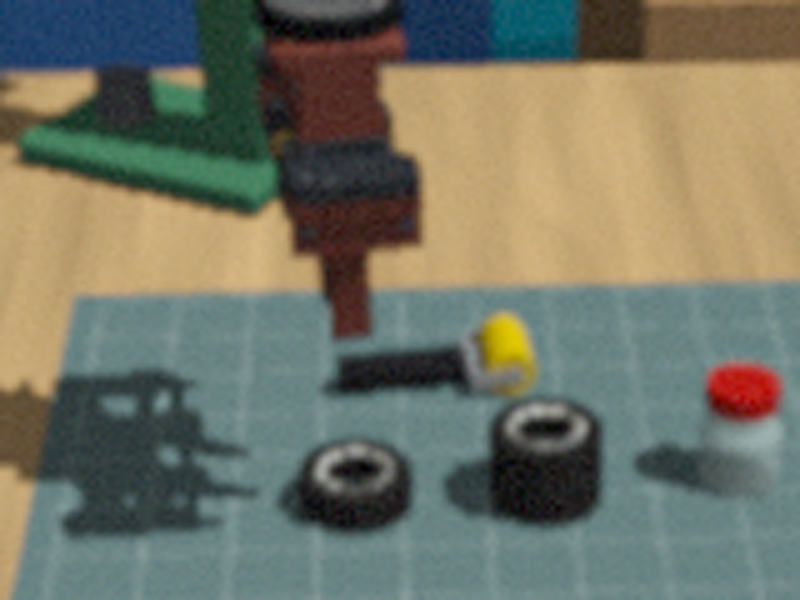

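The near fingertip shows at (270,167), but the reported pose puts it near row 177, so the fingers look higher than reported. I'll solve for the real height.

Run:
```python
from h import *
np.set_printoptions(precision=4,suppress=True)
q=bot.camera('side')
for pos,w,row in(((.4284,.2352,.129),.044,158),((.4265,.2418,.0864),.0176,167)):
    for d in (w,w+.0135):
        X=np.array(pos)+np.array([.14,-.99,0])*d
        z=[z for z in np.arange(0,.2,.001) if proj(q,(X[0],X[1],z))[1]>row]
        print(pos,d,'z seen',max(z))
print(np.linalg.norm(proj(q,(.42,.24,0))-proj(q,(.42,.24,.02))))
```

```text
(0.4284, 0.2352, 0.129) 0.044 z seen 0.161
(0.4284, 0.2352, 0.129) 0.057499999999999996 z seen 0.168
(0.4265, 0.2418, 0.0864) 0.0176 z seen 0.116
(0.4265, 0.2418, 0.0864) 0.031100000000000003 z seen 0.123
5.858610429924658
```

jog_arm(commands=[[[0, 0, 2], [0, 0, 0]], [[0, 0, 2], [0, 0, 0]], [[0, 0, 2], [0, 0, 0]], [[0, 0, 1.5], [0, 0, 0]], [[0, 0, 0.5], [0, 0, 0]], [[0, 0, 0], [0, 0, 0]]], grip=1)

```text
time: 6.23
position: [0.4245, 0.2408, 0.0039]
eef_rot: [-0.002, -0.07, 0.998, -0.001]
contact_force: [-0.1, -0.3, 1.1]
grip_width: 0.0715
grip_force: 0.0
```

Run:
```python
from h import *
s=bot.state();print(s['position'],s['contact_force'],s['grip_width'])
q=bot.camera('side')
I=q['pixels'];cv2.imwrite('pics/d.png',cv2.resize(I[120:220,210:343],(800,600),interpolation=cv2.INTER_CUBIC))
```

```text
[0.4245176  0.24083447 0.00392444] [-0.11317998 -0.25297826  1.06375539] 0.0714841238273367
```

View pics/d.png

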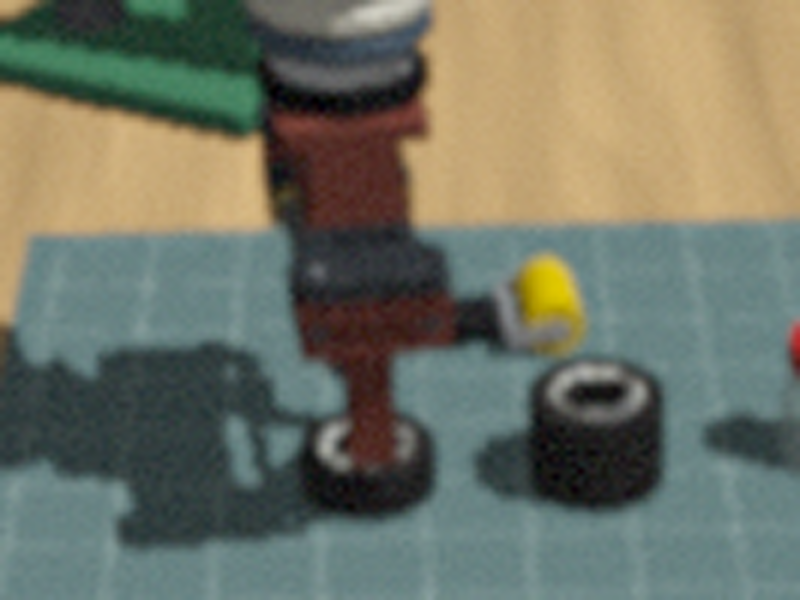

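The tips float about 30 mm above the reported height: at reported z=0.004 the near finger ends at crop (370,465), above the roll's top, with no contact. I'll go down slowly and watch the force.

jog_arm(commands=[[[0, 0, 0], [0, 0, 0]], [[0, 0, 0], [0, 0, 0]], [[0, 0, 0.5], [0, 0, 0]], [[0, 0, 0.5], [0, 0, 0]], [[0, 0, 0.5], [0, 0, 0]], [[0, 0, 0], [0, 0, 0]], [[0, 0, 0], [0, 0, 0]]], grip=1)

```text
time: 6.87
position: [0.4253, 0.2412, -0.0101]
eef_rot: [-0.0, -0.07, 0.998, -0.0]
contact_force: [0.4, -0.5, 0.4]
grip_width: 0.0878
grip_force: 0.0
```

Run:
```python
from h import *
np.set_printoptions(precision=4,suppress=True)
s=bot.state();print(s['position'],s['contact_force'],s['grip_width'])
q=bot.camera('side')
I=q['pixels'];cv2.imwrite('pics/e.png',cv2.resize(I[140:220,220:326],(800,600),interpolation=cv2.INTER_CUBIC))
```

```text
[ 0.4253  0.2412 -0.0101] [ 0.4339 -0.4942  0.4186] 0.08779284533925599
```

View pics/e.png

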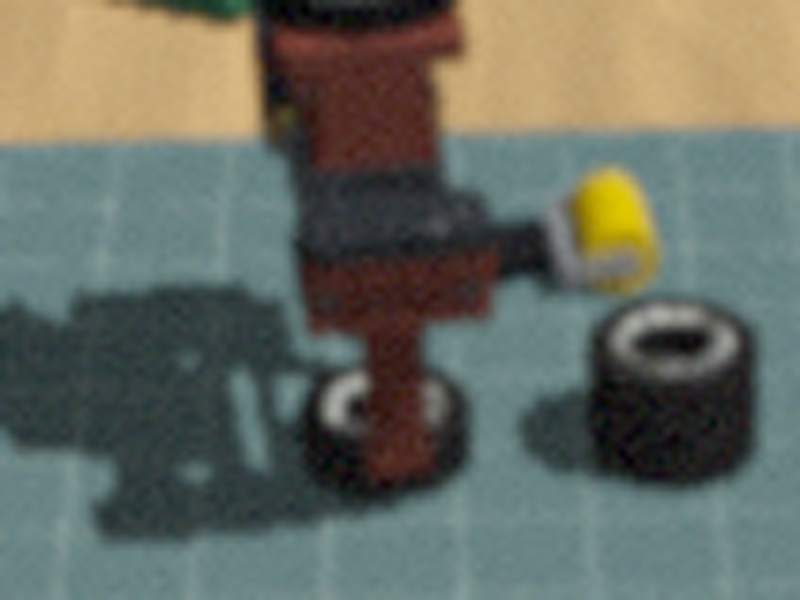

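The near finger is now in front of the roll, its tip at crop (400,480), still about 15 mm above the table. Continuing down.

jog_arm(commands=[[[0, 0, 0.4], [0, 0, 0]], [[0, 0, 0.4], [0, 0, 0]], [[0, 0, 0.3], [0, 0, 0]], [[0, 0, 0], [0, 0, 0]]])

```text
time: 7.25
position: [0.4252, 0.2412, -0.0213]
eef_rot: [-0.0, -0.07, 0.998, -0.0]
contact_force: [-0.4, -0.3, -0.3]
grip_width: 0.0878
grip_force: 0.0
```

jog_arm(commands=[[[0, 0, 0.2], [0, 0, 0]], [[0, 0, 0], [0, 0, 0]], [[0, 0, 0], [0, 0, 0]]])

```text
time: 7.5
position: [0.4256, 0.2414, -0.0227]
eef_rot: [-0.0, -0.07, 0.998, -0.0]
contact_force: [-0.2, -0.3, -0.4]
grip_width: 0.0878
grip_force: 0.0
```

jog_arm(commands=[[[0, 0, 0.2], [0, 0, 0]], [[0, 0, 0], [0, 0, 0]], [[0, 0, 0], [0, 0, 0]]])

```text
time: 7.75
position: [0.4256, 0.2414, -0.0247]
eef_rot: [-0.0, -0.07, 0.998, -0.0]
contact_force: [0.1, -0.0, -0.4]
grip_width: 0.0881
grip_force: 0.0
```

jog_arm(commands=[[[0, 0, 0], [0, 0, 0]], [[0, 0, 0], [0, 0, 0]], [[0, 0, 0], [0, 0, 0]], [[0, 0, 0], [0, 0, 0]], [[0, 0, 0], [0, 0, 0]], [[0, 0, 0], [0, 0, 0]], [[0, 0, 0], [0, 0, 0]]], grip=0.5, grip_force=15)

```text
time: 8.33
position: [0.4256, 0.2414, -0.0246]
eef_rot: [-0.0, -0.07, 0.998, -0.0]
contact_force: [-0.1, -0.0, 0.3]
grip_width: 0.0658
grip_force: 15.0
```

jog_arm(commands=[[[0, 0, -1], [0, 0, 0]], [[0, 0, -2], [0, 0, 0]], [[0, 0, -3], [0, 0, 0]], [[0, 0, -3], [0, 0, 0]], [[0, 0, -1], [0, 0, 0]], [[0, 0, 0], [0, 0, 0]], [[0, 0, 0], [0, 0, 0]]])

```text
time: 8.92
position: [0.4258, 0.2415, 0.0756]
eef_rot: [0.001, -0.07, 0.998, 0.0]
contact_force: [-0.0, -0.3, -2.0]
grip_width: 0.0653
grip_force: 15.0
```

Run:
```python
from h import *
need(.479,.0105,.075,98)
```

```text
phi 98.04 tilt [ 0.001  0.001 -1.   ] turn 0.0 shift cm [ -2.06 -23.62   0.06] t 8.9167
```

jog_arm(commands=[[[-0.2, -1, 0], [0, 0, 0]], [[-0.2, -2.5, 0], [0, 0, 0]], [[-0.2, -2.5, 0], [0, 0, 0]], [[-0.2, -2.5, 0], [0, 0, 0]], [[-0.2, -2.5, 0], [0, 0, 0]], [[-0.2, -2.5, 0], [0, 0, 0]], [[-0.2, -2.5, 0], [0, 0, 0]], [[-0.2, -2.5, 0], [0, 0, 0]]])

```text
time: 9.58
position: [0.4661, 0.0585, 0.0736]
eef_rot: [-0.002, -0.07, 0.998, -0.0]
contact_force: [0.0, -0.0, -1.0]
grip_width: 0.0656
grip_force: 15.0
```

jog_arm(commands=[[[-0.2, -2.5, 0], [0, 0, 0]], [[-0.2, -1.5, 0], [0, 0, 0]], [[0, -1, 0], [0, 0, 0]], [[0, 0, 0], [0, 0, 0]], [[0, 0, 0], [0, 0, 0]], [[0, 0, 0], [0, 0, 0]]])

```text
time: 10.08
position: [0.4775, 0.012, 0.0748]
eef_rot: [-0.001, -0.07, 0.998, 0.0]
contact_force: [-0.2, -0.2, -0.9]
grip_width: 0.0659
grip_force: 15.0
```

Run:
```python
from h import *
need(.478,.0105,-.012,98)
p=bot.camera('top');q=bot.camera('side')
cr=lambda I,c,r,w,s: cv2.resize(I[r-w:r+w,c-w:c+w],(s,s),interpolation=cv2.INTER_CUBIC)
cv2.imwrite('pics/f.png',np.hstack([cr(p['pixels'],305,268,40,400),cr(q['pixels'],290,235,40,400)]))
```

```text
phi 98.05 tilt [-0.001  0.    -1.   ] turn 0.1 shift cm [-0.02 -0.15  8.68] t 10.0833
```

View pics/f.png

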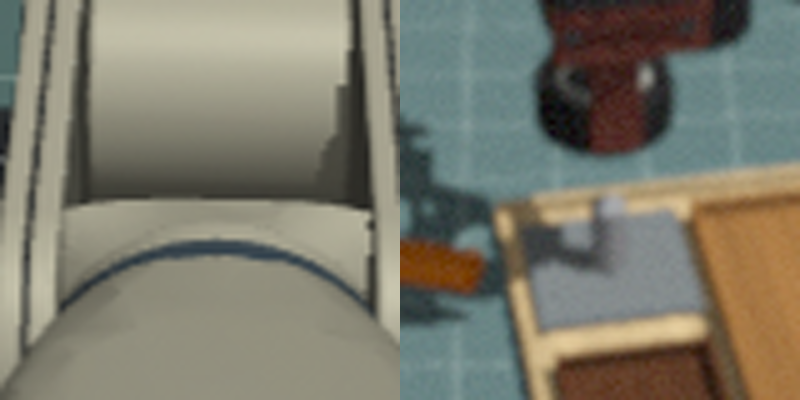

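The roll is held level in the side view, its centre column 291 against the rod's 292. Lowering.

jog_arm(commands=[[[0, -0.15, 2], [0, 0, 0]], [[0, 0, 2], [0, 0, 0]], [[0, 0, 2], [0, 0, 0]], [[0, 0, 1.5], [0, 0, 0]], [[0, 0, 0.7], [0, 0, 0]], [[0, 0, 0.4], [0, 0, 0]], [[0, 0, 0], [0, 0, 0]], [[0, 0, 0], [0, 0, 0]]])

```text
time: 10.85
position: [0.4789, 0.0103, -0.0102]
eef_rot: [0.0, -0.07, 0.998, -0.0]
contact_force: [0.1, -0.1, -0.1]
grip_width: 0.0656
grip_force: 15.0
```

jog_arm(commands=[[[0, 0, 0.2], [0, 0, 0]], [[0, 0, 0], [0, 0, 0]], [[0, 0, 0], [0, 0, 0]]])

```text
time: 11.1
position: [0.4789, 0.01, -0.0121]
eef_rot: [0.001, -0.07, 0.998, -0.0]
contact_force: [0.2, -0.2, -0.4]
grip_width: 0.0653
grip_force: 15.0
```

jog_arm(commands=[[[0, 0, 0.2], [0, 0, 0]], [[0, 0, 0], [0, 0, 0]], [[0, 0, 0], [0, 0, 0]]])

```text
time: 11.35
position: [0.4786, 0.01, -0.0146]
eef_rot: [0.0, -0.07, 0.998, -0.0]
contact_force: [-0.3, -0.9, -0.7]
grip_width: 0.0653
grip_force: 15.0
```

jog_arm(commands=[[[0, 0, 0], [0, 0, 0]], [[0, 0, 0], [0, 0, 0]], [[0, 0, 0], [0, 0, 0]], [[0, 0, 0], [0, 0, 0]], [[0, 0, -1], [0, 0, 0]], [[0, 0, -3], [0, 0, 0]], [[0, 0, -3], [0, 0, 0]], [[0, 0, -3], [0, 0, 0]]], grip=0.9)

```text
time: 12.02
position: [0.4779, 0.01, 0.0868]
eef_rot: [-0.001, -0.07, 0.998, 0.0]
contact_force: [0.2, -0.7, -0.1]
grip_width: 0.0795
grip_force: 0.0
```

Run:
```python
from h import *
need(.5285,-.2525,.085,98)
```

```text
phi 98.04 tilt [-0.001  0.    -1.   ] turn 0.0 shift cm [ -1.36 -26.7    0.18] t 12.0167
```

jog_arm(commands=[[[-0.1, -2.5, 0], [0, 0, 0]], [[-0.1, -2.5, 0], [0, 0, 0]], [[-0.1, -2.5, 0], [0, 0, 0]], [[-0.1, -2.5, 0], [0, 0, 0]], [[-0.1, -2.5, 0], [0, 0, 0]], [[-0.1, -2.5, 0], [0, 0, 0]], [[-0.1, -2.5, 0], [0, 0, 0]], [[-0.1, -2.5, 0], [0, 0, 0]]], grip=0.9)

```text
time: 12.68
position: [0.5144, -0.1881, 0.0862]
eef_rot: [0.0, -0.07, 0.998, -0.0]
contact_force: [0.9, 0.9, 0.8]
grip_width: 0.0789
grip_force: 0.0
```

jog_arm(commands=[[[-0.2, -2.2, 0], [0, 0, 0]], [[-0.2, -2.2, 0], [0, 0, 0]], [[-0.2, -1.7, 0], [0, 0, 0]], [[0, -0.6, 0], [0, 0, 0]], [[0, 0, 0], [0, 0, 0]], [[0, 0, 0], [0, 0, 0]]])

```text
time: 13.18
position: [0.5292, -0.2518, 0.0853]
eef_rot: [-0.0, -0.07, 0.998, 0.0]
contact_force: [-0.1, 0.1, 0.3]
grip_width: 0.0794
grip_force: 0.0
```

Run:
```python
from h import *
np.set_printoptions(precision=4,suppress=True)
need(.5285,-.2525,-.024,98)
q=bot.camera('side');p=bot.camera('top')
for n in('roll_small','roll_big','jar','seam','spindle'):
    print(n,[(np.round(r['uv'],1),round(r['score'],2),at(q,r['uv'],.012 if n=='seam' else 0)) for r in bot.pinpoint(q,n)[:4]])
cr=lambda I,c,r,w,s: cv2.resize(I[r-w:r+w,c-w:c+w],(s,s),interpolation=cv2.INTER_CUBIC)
cv2.imwrite('pics/g.png',np.hstack([cr(p['pixels'],308,270,25,400),cr(q['pixels'],320,318,50,400)]))
```

```text
phi 98.01 tilt [-0.001  0.001 -1.   ] turn 0.0 shift cm [ 0.08 -0.06 10.93] t 13.1833
roll_small [(array([319.3, 332.6]), 0.8, array([ 0.5297, -0.2518,  0.    ]))]
roll_big [(array([289.5, 245.8]), 0.56, array([0.4761, 0.0302, 0.    ])), (array([318. , 331.6]), 0.27, array([ 0.5272, -0.249 ,  0.    ]))]
jar [(array([373.4, 326.2]), 0.79, array([ 0.6438, -0.2421,  0.    ])), (array([372.4, 384.4]), 0.79, array([ 0.6185, -0.3803,  0.    ])), (array([399.6, 354.9]), 0.77, array([ 0.6833, -0.3179,  0.    ]))]
seam [(array([303.4, 385.6]), 0.65, array([ 0.4905, -0.382 ,  0.012 ]))]
spindle [(array([289.8, 249.6]), 0.75, array([0.4765, 0.0153, 0.    ]))]
```

View pics/g.png

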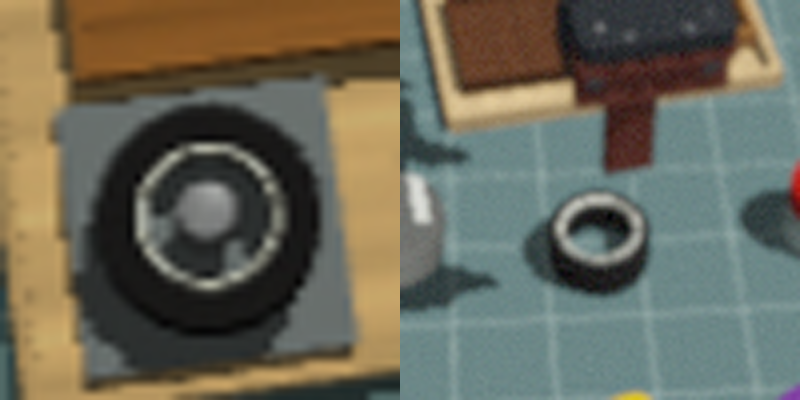

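Top view: the big roll lies flat on the plate, its ring centred on the rod at (210,213). Side view: the fingers stand over the small roll (600,240).

jog_arm(commands=[[[0, 0, 2.5], [0, 0, 0]], [[0, 0, 2.5], [0, 0, 0]], [[0, 0, 2.5], [0, 0, 0]], [[0, 0, 2], [0, 0, 0]], [[0, 0, 1], [0, 0, 0]], [[0, 0, 0.4], [0, 0, 0]], [[0, 0, 0], [0, 0, 0]], [[0, 0, 0], [0, 0, 0]]])

```text
time: 14.2
position: [0.5304, -0.2526, -0.0229]
eef_rot: [0.0, -0.07, 0.998, -0.0]
contact_force: [0.2, -0.2, 0.6]
grip_width: 0.0785
grip_force: 0.0
```

jog_arm(commands=[[[0, 0, 0], [0, 0, 0]], [[0, 0, 0], [0, 0, 0]], [[0, 0, 0], [0, 0, 0]], [[0, 0, 0], [0, 0, 0]], [[0, 0, 0], [0, 0, 0]], [[0, 0, 0], [0, 0, 0]], [[0, 0, 0], [0, 0, 0]], [[0, 0, 0], [0, 0, 0]]], grip=0.4, grip_force=15)

```text
time: 14.87
position: [0.5299, -0.2525, -0.0232]
eef_rot: [0.0, -0.07, 0.998, -0.0]
contact_force: [-1.3, 1.1, 5.5]
grip_width: 0.0507
grip_force: 15.0
```

jog_arm(commands=[[[0, 0, -1], [0, 0, 0]], [[0, 0, -2], [0, 0, 0]], [[0, 0, -3], [0, 0, 0]], [[0, 0, -3], [0, 0, 0]], [[0, 0, -2], [0, 0, 0]], [[0, 0, 0], [0, 0, 0]], [[0, 0, 0], [0, 0, 0]]])

```text
time: 15.45
position: [0.5305, -0.2527, 0.0878]
eef_rot: [0.001, -0.07, 0.998, -0.001]
contact_force: [0.1, 1.4, -0.6]
grip_width: 0.0503
grip_force: 15.0
```

Run:
```python
from h import *
need(.479,.0103,.085,98)
```

```text
phi 98.04 tilt [ 0.003 -0.001 -1.   ] turn 0.0 shift cm [ 1.43 26.76  0.28] t 15.45
```

jog_arm(commands=[[[0.1, 1, 0], [0, 0, 0]], [[0.1, 2.5, 0], [0, 0, 0]], [[0.1, 2.5, 0], [0, 0, 0]], [[0.1, 2.5, 0], [0, 0, 0]], [[0.1, 2.5, 0], [0, 0, 0]], [[0.1, 2.5, 0], [0, 0, 0]], [[0.1, 2.5, 0], [0, 0, 0]], [[0.1, 2.5, 0], [0, 0, 0]]])

```text
time: 16.12
position: [0.4937, -0.0685, 0.0847]
eef_rot: [-0.002, -0.07, 0.998, 0.0]
contact_force: [-0.5, -0.5, -1.6]
grip_width: 0.0504
grip_force: 15.0
```

jog_arm(commands=[[[0.2, 2.5, 0], [0, 0, 0]], [[0.2, 2.5, 0], [0, 0, 0]], [[0.2, 2, 0], [0, 0, 0]], [[0, 1.2, 0], [0, 0, 0]], [[0, 0, 0], [0, 0, 0]], [[0, 0, 0], [0, 0, 0]]])

```text
time: 16.62
position: [0.478, 0.0104, 0.0857]
eef_rot: [-0.001, -0.071, 0.997, -0.0]
contact_force: [0.4, -0.4, -0.6]
grip_width: 0.0505
grip_force: 15.0
```

Run:
```python
from h import *
need(.479,.0103,.012,98)
q=bot.camera('side')
cv2.imwrite('pics/i.png',cv2.resize(q['pixels'][195:275,240:346],(800,600),interpolation=cv2.INTER_CUBIC))
```

```text
phi 98.13 tilt [-0.001 -0.    -1.   ] turn 0.1 shift cm [-0.1  -0.02  7.37] t 16.6167
```

View pics/i.png

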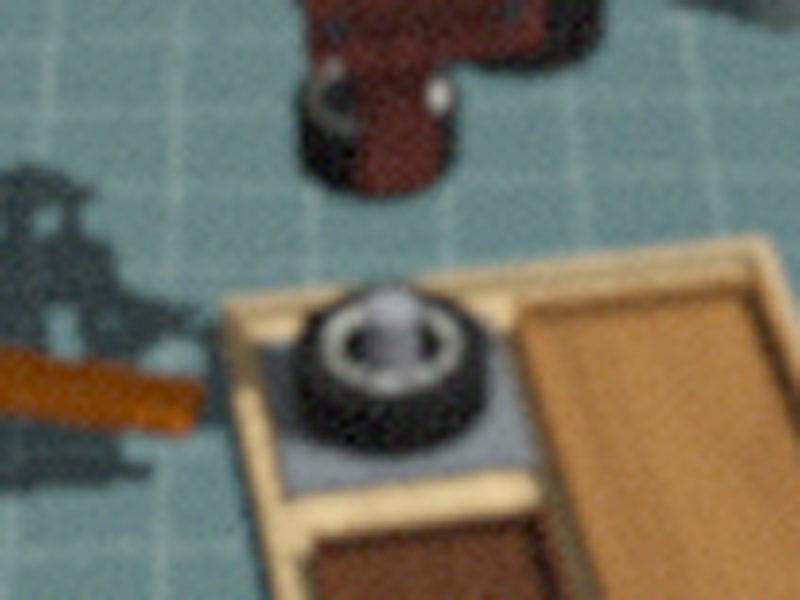

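Run:
```python
from h import *
np.set_printoptions(precision=4,suppress=True)
q=bot.camera('side')
for x in(.465,.470,.475,.478): print(x,proj(q,(x,.0104,.122)),proj(q,(x-.026*.99,.0104-.026*.14,.122)),proj(q,(x+.026*.99,.0104+.026*.14,.122)),'near finger',proj(q,(x+.14*.03,.0104-.03,.115)))
print('rod tip',proj(q,(.479,.0103,.05)),'seen',240+395/7.55,195+300/7.5)
print('roll seen edges',240+298/7.55,240+455/7.55,'finger',240+403/7.55)
```

```text
0.465 [283.7499 210.9357] [272.5975 212.1788] [294.8077 209.705 ] near finger [285.9032 221.0213]
0.47 [285.9113 210.872 ] [274.7714 212.1142] [296.9564 209.6424] near finger [288.1031 220.9532]
0.475 [288.0715 210.8085] [276.9441 212.0496] [299.1037 209.5799] near finger [290.3016 220.8852]
0.478 [289.3669 210.7704] [278.2471 212.011 ] [300.3915 209.5424] near finger [291.62   220.8445]
rod tip [290.4457 235.1098] seen 292.317880794702 235.0
roll seen edges 279.4701986754967 300.26490066225165 finger 293.3774834437086
```

The roll is held level; relative to the fingers its centre sits about 3 mm towards -x, so I'll shift 4 mm and lower it.

jog_arm(commands=[[[-0.4, 0, 0], [0, 0, 0]], [[0, 0, 2], [0, 0, 0]], [[0, 0, 2], [0, 0, 0]], [[0, 0, 2], [0, 0, 0]], [[0, 0, 0.7], [0, 0, 0]], [[0, 0, 0.3], [0, 0, 0]], [[0, 0, 0], [0, 0, 0]], [[0, 0, 0], [0, 0, 0]]])

```text
time: 17.38
position: [0.4831, 0.0103, 0.0169]
eef_rot: [0.0, -0.07, 0.998, -0.0]
contact_force: [-0.1, -1.2, -0.4]
grip_width: 0.0504
grip_force: 15.0
```

jog_arm(commands=[[[0, 0, 0.2], [0, 0, 0]], [[0, 0, 0.1], [0, 0, 0]], [[0, 0, 0], [0, 0, 0]], [[0, 0, 0], [0, 0, 0]]])

```text
time: 17.72
position: [0.4827, 0.0106, 0.0138]
eef_rot: [0.0, -0.07, 0.998, -0.0]
contact_force: [-0.2, 0.3, 0.3]
grip_width: 0.0503
grip_force: 15.0
```

jog_arm(commands=[[[0, 0, 0.2], [0, 0, 0]], [[0, 0, 0], [0, 0, 0]], [[0, 0, 0], [0, 0, 0]]])

```text
time: 17.97
position: [0.4824, 0.0106, 0.0113]
eef_rot: [-0.0, -0.07, 0.998, 0.0]
contact_force: [-0.1, -0.9, 0.1]
grip_width: 0.0503
grip_force: 15.0
```

jog_arm(commands=[[[0, 0, 0.1], [0, 0, 0]], [[0, 0, 0], [0, 0, 0]], [[0, 0, 0], [0, 0, 0]]])

```text
time: 18.22
position: [0.4825, 0.0106, 0.0107]
eef_rot: [0.0, -0.07, 0.998, 0.0]
contact_force: [-2.1, 0.4, 5.5]
grip_width: 0.0503
grip_force: 15.0
```

jog_arm(commands=[[[0, 0, 0], [0, 0, 0]], [[0, 0, 0], [0, 0, 0]], [[0, 0, 0], [0, 0, 0]], [[0, 0, 0], [0, 0, 0]], [[0, 0, -1], [0, 0, 0]], [[0, 0, -2.5], [0, 0, 0]], [[0, 0, -2.5], [0, 0, 0]], [[0, 0, -2.5], [0, 0, 0]]], grip=0.8)

```text
time: 18.88
position: [0.4821, 0.0106, 0.0967]
eef_rot: [-0.0, -0.07, 0.998, 0.0]
contact_force: [0.1, -0.7, -0.4]
grip_width: 0.07
grip_force: 0.0
```

Run:
```python
from h import *
need(.6485,-.242,.09,98)
```

```text
phi 98.04 tilt [-0.001 -0.    -1.   ] turn 0.0 shift cm [-12.97 -27.33   0.67] t 18.8833
```

jog_arm(commands=[[[-1, -2.2, 0], [0, 0, 0]], [[-1, -2.2, 0], [0, 0, 0]], [[-1, -2.2, 0], [0, 0, 0]], [[-1, -2.2, 0], [0, 0, 0]], [[-1, -2.2, 0], [0, 0, 0]], [[-1, -2.2, 0], [0, 0, 0]], [[-1, -2.2, 0], [0, 0, 0]], [[-1, -2.2, 0], [0, 0, 0]]])

```text
time: 19.55
position: [0.5867, -0.1536, 0.0961]
eef_rot: [0.0, -0.07, 0.998, -0.0]
contact_force: [0.3, -0.2, -0.2]
grip_width: 0.0705
grip_force: 0.0
```

jog_arm(commands=[[[-1, -2.2, 0], [0, 0, 0]], [[-1, -2.2, 0], [0, 0, 0]], [[-1, -2.2, 0], [0, 0, 0]], [[-1, -2, 0], [0, 0, 0]], [[-1, -1.1, 0], [0, 0, 0]], [[0, 0, 0], [0, 0, 0]], [[0, 0, 0], [0, 0, 0]], [[0, 0, 0], [0, 0, 0]]])

```text
time: 20.22
position: [0.6484, -0.2408, 0.0954]
eef_rot: [-0.001, -0.07, 0.998, 0.0]
contact_force: [0.2, 0.4, -0.4]
grip_width: 0.0707
grip_force: 0.0
```

Run:
```python
from h import *
np.set_printoptions(precision=4,suppress=True)
need(.6485,-.242,-.010,98)
p=bot.camera('top');q=bot.camera('side')
cr=lambda I,c,r,w,s: cv2.resize(I[r-w:r+w,c-w:c+w],(s,s),interpolation=cv2.INTER_CUBIC)
cv2.imwrite('pics/j.png',np.hstack([cr(p['pixels'],308,270,25,400),cr(q['pixels'],377,305,50,400)]))
```

```text
phi 98.05 tilt [-0.001  0.001 -1.   ] turn 0.0 shift cm [ 0.01 -0.12 10.54] t 20.2167
```

View pics/j.png

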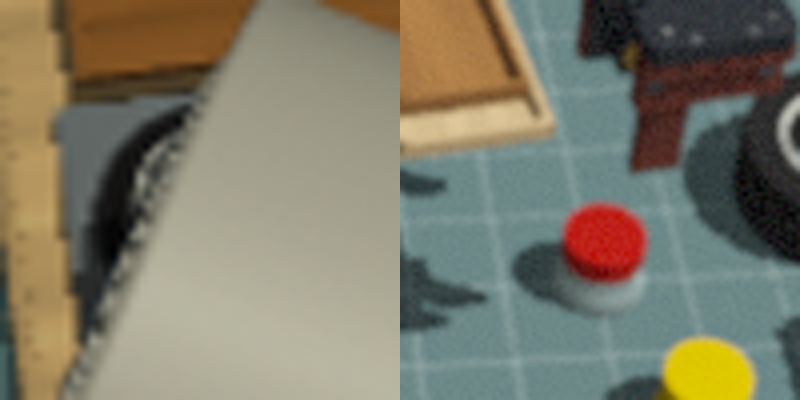

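The arm hides most of the rod in the top view. In the side view the near finger is at crop (655,165) and the jar's lid at (604,240); I'll check the columns numerically.

Run:
```python
from h import *
np.set_printoptions(precision=1,suppress=True)
q=bot.camera('side');P=bot.state()['position']
for d in(.035,.048):print(proj(q,P+np.array([.14*d,-.99*d,.028])),'seen 390.7 296')
print(proj(q,(.6484,-.2416,.040)),'lid seen 377.5 ~313')
```

```text
[387.9 296.2] seen 390.7 296
[390.2 301.2] seen 390.7 296
[377.5 313. ] lid seen 377.5 ~313
```

jog_arm(commands=[[[0.2, -0.1, 2.5], [0, 0, 0]], [[0, 0, 2.5], [0, 0, 0]], [[0, 0, 2.5], [0, 0, 0]], [[0, 0, 2], [0, 0, 0]], [[0, 0, 1], [0, 0, 0]], [[0, 0, 0.4], [0, 0, 0]], [[0, 0, 0], [0, 0, 0]], [[0, 0, 0], [0, 0, 0]]])

```text
time: 21.03
position: [0.6482, -0.2429, -0.0126]
eef_rot: [0.001, -0.07, 0.998, -0.0]
contact_force: [-0.1, -0.3, 0.3]
grip_width: 0.0703
grip_force: 0.0
```

jog_arm(commands=[[[0, 0, 0], [0, 0, 0]], [[0, 0, 0], [0, 0, 0]], [[0, 0, 0], [0, 0, 0]], [[0, 0, 0], [0, 0, 0]], [[0, 0, 0], [0, 0, 0]], [[0, 0, 0], [0, 0, 0]], [[0, 0, 0], [0, 0, 0]]], grip=0.35, grip_force=15)

```text
time: 21.62
position: [0.6478, -0.2428, -0.013]
eef_rot: [0.0, -0.07, 0.998, -0.0]
contact_force: [-1.5, 1.6, 5.8]
grip_width: 0.043
grip_force: 15.0
```

jog_arm(commands=[[[0, 0, -1], [0, 0, 0]], [[0, 0, -2], [0, 0, 0]], [[0, 0, -3], [0, 0, 0]], [[0, 0, -3], [0, 0, 0]], [[0, 0, -0.5], [0, 0, 0]], [[0, 0, 0], [0, 0, 0]], [[0, 0, 0], [0, 0, 0]]])

```text
time: 22.2
position: [0.6471, -0.2427, 0.0811]
eef_rot: [-0.0, -0.07, 0.998, 0.0]
contact_force: [0.5, 0.7, -1.3]
grip_width: 0.0431
grip_force: 15.0
```

Run:
```python
from h import *
need(.493,-.0945,.08,98)
```

```text
phi 98.04 tilt [-0.  0. -1.] turn 0.0 shift cm [13.2  16.82  0.11] t 22.2
```

jog_arm(commands=[[[1, 1, 0], [0, 0, 0]], [[1.6, 2, 0], [0, 0, 0]], [[1.6, 2.1, 0], [0, 0, 0]], [[1.6, 2.1, 0], [0, 0, 0]], [[1.6, 2.1, 0], [0, 0, 0]], [[1.6, 2.1, 0], [0, 0, 0]], [[1.6, 2.1, 0], [0, 0, 0]], [[1.6, 2.1, 0], [0, 0, 0]]])

```text
time: 22.87
position: [0.5022, -0.1043, 0.0795]
eef_rot: [-0.002, -0.07, 0.998, 0.001]
contact_force: [0.7, 1.0, -1.1]
grip_width: 0.043
grip_force: 15.0
```

jog_arm(commands=[[[1, 1.2, 0], [0, 0, 0]], [[0, 0, 0], [0, 0, 0]], [[0, 0, 0], [0, 0, 0]], [[0, 0, 0], [0, 0, 0]]])

```text
time: 23.2
position: [0.4938, -0.0953, 0.0808]
eef_rot: [-0.0, -0.07, 0.998, -0.0]
contact_force: [0.6, 0.6, -1.1]
grip_width: 0.043
grip_force: 15.0
```

```bash
cat > r.py <<'E'
from h import *
np.set_printoptions(precision=4,suppress=True)
need(.493,-.0945,0,98)
q=bot.camera('side');I=q['pixels'];s=bot.state();P=s['position']
h=cv2.cvtColor(I,cv2.COLOR_BGR2HSV);m=((h[...,0]<8)|(h[...,0]>172))&(h[...,1]>190)&(h[...,2]>90)
n,l,st,c=cv2.connectedComponentsWithStats(m.astype(np.uint8))
for i in range(1,n):
    if st[i,4]>25: print('red',st[i],c[i])
zb=P[2]+.0130
for z in(.0,.025,.04): print('exp jar z+',z,[proj(q,(P[0]+d,P[1]+e,zb+z)) for d,e in((0,0),(-.024,0),(.024,0))])
print([(r['uv'],r['score']) for r in bot.pinpoint(q,'jar')[:4]],[(r['box'],r['score']) for r in bot.spot_in(q,'jar')[:5]],'well',bot.pinpoint(q,'well')[:1],proj(q,(.4935,-.0945,.006)))
E
python3 r.py
```

```text
phi 98.04 tilt [-0. -0. -1.] turn 0.0 shift cm [0.07 0.09 8.08] t 23.2
red [342 174  13   9  96] [348.1771 177.8854]
exp jar z+ 0.0 [array([298.2897, 249.1966]), array([287.2593, 249.5859]), array([309.2834, 248.8081])]
exp jar z+ 0.025 [array([298.1707, 240.2895]), array([286.9619, 240.6698]), array([309.3418, 239.9105])]
exp jar z+ 0.04 [array([298.0979, 234.8061]), array([286.7794, 235.1805]), array([309.3779, 234.4332])]
[([298.7, 248.6], 0.72), ([400.3, 358.2], 0.56)] [([299.9, 245.6, 21.1, 16.7], 0.76), ([375.4, 381.6, 30.6, 31.8], 0.76), ([401.7, 354.0, 20.0, 28.7], 0.59)] well [{'uv': [296.9, 277.7], 'score': 0.94}] [298.4256 278.0932]
```

jog_arm(commands=[[[0, 0.1, 2], [0, 0, 0]], [[0, 0, 2], [0, 0, 0]], [[0, 0, 2], [0, 0, 0]], [[0, 0, 1.2], [0, 0, 0]], [[0, 0, 0.6], [0, 0, 0]], [[0, 0, 0.2], [0, 0, 0]], [[0, 0, 0], [0, 0, 0]], [[0, 0, 0], [0, 0, 0]]])

```text
time: 24.07
position: [0.4938, -0.0942, 0.0019]
eef_rot: [0.0, -0.07, 0.998, -0.0]
contact_force: [0.2, 0.0, -1.6]
grip_width: 0.0429
grip_force: 15.0
```

jog_arm(commands=[[[0, 0, 0.2], [0, 0, 0]], [[0, 0, 0], [0, 0, 0]], [[0, 0, 0], [0, 0, 0]]])

```text
time: 24.32
position: [0.4935, -0.094, -0.0002]
eef_rot: [0.0, -0.07, 0.998, -0.0]
contact_force: [0.2, 0.1, -1.0]
grip_width: 0.0432
grip_force: 15.0
```

jog_arm(commands=[[[0, 0, 0.2], [0, 0, 0]], [[0, 0, 0], [0, 0, 0]], [[0, 0, 0], [0, 0, 0]]])

```text
time: 24.57
position: [0.4931, -0.0939, -0.0026]
eef_rot: [-0.0, -0.07, 0.998, -0.0]
contact_force: [0.3, -0.5, -1.6]
grip_width: 0.0429
grip_force: 15.0
```

jog_arm(commands=[[[0, 0, 0.15], [0, 0, 0]], [[0, 0, 0], [0, 0, 0]], [[0, 0, 0], [0, 0, 0]]])

```text
time: 24.82
position: [0.4935, -0.0939, -0.0035]
eef_rot: [0.0, -0.07, 0.998, -0.0]
contact_force: [-2.6, 0.5, 7.9]
grip_width: 0.0429
grip_force: 15.0
```

jog_arm(commands=[[[0, 0, 0], [0, 0, 0]], [[0, 0, 0], [0, 0, 0]], [[0, 0, 0], [0, 0, 0]], [[0, 0, 0], [0, 0, 0]], [[0, 0, -1], [0, 0, 0]], [[0, 0, -2.5], [0, 0, 0]], [[0, 0, -2.5], [0, 0, 0]], [[0, 0, -2.5], [0, 0, 0]]], grip=0.75)

```text
time: 25.48
position: [0.4927, -0.0938, 0.0821]
eef_rot: [-0.0, -0.07, 0.998, 0.0]
contact_force: [-0.1, -1.1, -0.3]
grip_width: 0.066
grip_force: 0.0
```

Run:
```python
from h import *
need(.485,-.376,.09,106)
need(.485,-.376,.09,-74)
```

```text
phi 98.04 tilt [-0.001  0.    -1.   ] turn -8.0 shift cm [  8.52 -26.91  -0.79] t 25.4833
phi 98.04 tilt [-0.001  0.    -1.   ] turn 172.0 shift cm [-8.52 26.91 -0.79] t 25.4833
```

jog_arm(commands=[[[0, 0, 0], [0, 0, 6.92]], [[0, 0, 0], [0, 0, 6.92]], [[0, 0, 0], [0, 0, 6.92]], [[0, 0, 0], [0, 0, 6.92]], [[0, 0, 0], [0, 0, 6.92]], [[0, 0, 0], [0, 0, 6.92]], [[0, 0, 0], [0, 0, 6.92]], [[0, 0, 0], [0, 0, 6.92]]])

```text
time: 26.15
position: [0.4932, -0.094, 0.0815]
eef_rot: [0.0, 0.404, 0.915, 0.0]
contact_force: [0.7, 0.4, -0.3]
grip_width: 0.0658
grip_force: 0.0
```

jog_arm(commands=[[[0, 0, 0], [0, 0, 6.92]], [[0, 0, 0], [0, 0, 6.92]], [[0, 0, 0], [0, 0, 6.92]], [[0, 0, 0], [0, 0, 6.92]], [[0, 0, 0], [0, 0, 6.92]], [[0, 0, 0], [0, 0, 6.92]], [[0, 0, 0], [0, 0, 6.92]], [[0, 0, 0], [0, 0, 6.92]]])

```text
time: 26.82
position: [0.4932, -0.0939, 0.0815]
eef_rot: [0.0, 0.783, 0.622, 0.0]
contact_force: [0.1, 0.9, 0.8]
grip_width: 0.0658
grip_force: 0.0
```

jog_arm(commands=[[[0, 0, 0], [0, 0, 6.92]], [[0, 0, 0], [0, 0, 6.92]], [[0, 0, 0], [0, 0, 6.92]], [[0, 0, 0], [0, 0, 6.92]], [[0, 0, 0], [0, 0, 6.92]], [[0, 0, 0], [0, 0, 6.92]], [[0, 0, 0], [0, 0, 6.92]], [[0, 0, 0], [0, 0, 6.92]]])

```text
time: 27.48
position: [0.4932, -0.0939, 0.0815]
eef_rot: [0.0, 0.982, 0.187, 0.0]
contact_force: [-0.2, 0.3, -0.2]
grip_width: 0.0659
grip_force: 0.0
```

jog_arm(commands=[[[0, 0, 0], [0, 0, 6.92]], [[0, 0, 0], [0, 0, 0]], [[0, 0, 0], [0, 0, 0]], [[0, 0, 0], [0, 0, 0]]])

```text
time: 27.82
position: [0.4932, -0.0939, 0.0812]
eef_rot: [0.0, 0.991, 0.133, 0.0]
contact_force: [0.1, -0.5, -0.4]
grip_width: 0.0658
grip_force: 0.0
```

Run:
```python
from h import *
need(.488,-.375,.08,-75)
```

```text
phi -74.76 tilt [ 0. -0. -1.] turn 0.2 shift cm [-7.78 27.01  0.12] t 27.8167
```

jog_arm(commands=[[[-0.7, 2.4, 0], [0, 0, 0]], [[-0.7, 2.4, 0], [0, 0, 0]], [[-0.7, 2.4, 0], [0, 0, 0]], [[-0.7, 2.4, 0], [0, 0, 0]], [[-0.7, 2.4, 0], [0, 0, 0]], [[-0.7, 2.4, 0], [0, 0, 0]], [[-0.7, 2.4, 0], [0, 0, 0]], [[-0.7, 2.4, 0], [0, 0, 0]]])

```text
time: 28.48
position: [0.4887, -0.2951, 0.081]
eef_rot: [-0.0, 0.991, 0.132, -0.0]
contact_force: [0.0, 0.1, 0.4]
grip_width: 0.066
grip_force: 0.0
```

jog_arm(commands=[[[-0.7, 2.4, 0], [0, 0, 0]], [[-0.7, 2.4, 0], [0, 0, 0]], [[-0.7, 2, 0], [0, 0, 0]], [[0, 1, 0], [0, 0, 0]], [[0, 0, 0], [0, 0, 0]], [[0, 0, 0], [0, 0, 0]], [[0, 0, 0], [0, 0, 0]]])

```text
time: 29.07
position: [0.4887, -0.3733, 0.0807]
eef_rot: [-0.0, 0.991, 0.131, -0.0]
contact_force: [0.3, 0.5, 0.1]
grip_width: 0.0658
grip_force: 0.0
```

Run:
```python
from h import *
np.set_printoptions(precision=4,suppress=True)
need(.488,-.375,-.024,-75)
q=bot.camera('side');p=bot.camera('top');P=bot.state()['position']
for n in('seam','jar','roll_small','roll_big'):
  for c,z in((p,0),(q,0)): print(n,[(np.round(r['uv'],1),round(r['score'],2),at(c,r['uv'],{'seam':.012,'jar':.01,'roll_small':.034,'roll_big':.01}[n])) for r in bot.pinpoint(c,n)[:3]])
# finger tips in side: dark red
I=q['pixels']; b=I[...,0].astype(int);r=I[...,2].astype(int);g=I[...,1].astype(int)
m=(r>1.5*g)&(r>50)&(r<140)&(abs(g-b)<25);u=proj(q,P)
ys,xs=np.nonzero(m);k=(abs(xs-u[0])<60)&(abs(ys-u[1])<60);print('u',u,'lowest',[(y,xs[k&(ys==y)].min(),xs[k&(ys==y)].max()) for y in sorted(set(ys[k]))[-8:]])
for d in(.033,.0465):print(proj(q,P+np.array([.27*d,-.96*d,.03])))
```

```text
phi -74.89 tilt [-0.001  0.001 -1.   ] turn 0.1 shift cm [-0.11  0.14 10.47] t 29.0667
seam [(array([473.7, 272.5]), 0.43, array([ 0.4844, -0.3769,  0.012 ]))]
seam []
jar [(array([469.3, 215.9]), 0.75, array([ 0.6204, -0.3729,  0.01  ])), (array([353.2, 271.5]), 0.66, array([ 0.4839, -0.0948,  0.01  ])), (array([448.1, 190.3]), 0.56, array([ 0.683 , -0.3243,  0.01  ]))]
jar [(array([403.5, 360.8]), 0.62, array([ 0.685 , -0.3394,  0.01  ])), (array([373.4, 388.8]), 0.59, array([ 0.6168, -0.3959,  0.01  ]))]
roll_small [(array([307.7, 271.1]), 0.52, array([0.4809, 0.0118, 0.034 ]))]
roll_small []
roll_big [(array([309.8, 273.4]), 0.81, array([0.4784, 0.0068, 0.01  ])), (array([475.6, 269.2]), 0.74, array([ 0.4924, -0.3823,  0.01  ])), (array([308.8, 272.6]), 0.17, array([0.4802, 0.0092, 0.01  ]))]
roll_big []
u [302.0571 358.6122] lowest [(np.int64(358), np.int64(299), np.int64(316)), (np.int64(359), np.int64(299), np.int64(315)), (np.int64(360), np.int64(304), np.int64(315)), (np.int64(361), np.int64(305), np.int64(315)), (np.int64(362), np.int64(305), np.int64(315)), (np.int64(363), np.int64(305), np.int64(315)), (np.int64(364), np.int64(305), np.int64(313)), (np.int64(365), np.int64(305), np.int64(309))]
[308.3394 363.1728]
[311.0684 369.744 ]
```

jog_arm(commands=[[[0, 0.1, 2.5], [0, 0, 0]], [[0, 0, 2.5], [0, 0, 0]], [[0, 0, 2.5], [0, 0, 0]], [[0, 0, 1.7], [0, 0, 0]], [[0, 0, 0.8], [0, 0, 0]], [[0, 0, 0.4], [0, 0, 0]], [[0, 0, 0], [0, 0, 0]], [[0, 0, 0], [0, 0, 0]]])

```text
time: 30.23
position: [0.4897, -0.3761, -0.0223]
eef_rot: [0.0, 0.991, 0.131, 0.0]
contact_force: [0.5, -0.5, -0.2]
grip_width: 0.0657
grip_force: 0.0
```

jog_arm(commands=[[[0, 0, 0.2], [0, 0, 0]], [[0, 0, 0], [0, 0, 0]], [[0, 0, 0.1], [0, 0, 0]], [[0, 0, 0], [0, 0, 0]], [[0, 0, 0], [0, 0, 0]]])

```text
time: 30.65
position: [0.4893, -0.3757, -0.0258]
eef_rot: [0.0, 0.991, 0.131, 0.0]
contact_force: [-0.1, 0.6, 0.4]
grip_width: 0.066
grip_force: 0.0
```

jog_arm(commands=[[[0, 0, 0], [0, 0, 0]], [[0, 0, 0], [0, 0, 0]], [[0, 0, 0], [0, 0, 0]], [[0, 0, 0], [0, 0, 0]], [[0, 0, 0], [0, 0, 0]], [[0, 0, 0], [0, 0, 0]], [[0, 0, 0], [0, 0, 0]], [[0, 0, 0], [0, 0, 0]]], grip=0.1, grip_force=25)

```text
time: 31.32
position: [0.4892, -0.3757, -0.0261]
eef_rot: [0.0, 0.991, 0.131, 0.0]
contact_force: [1.1, 0.3, 0.5]
grip_width: 0.0231
grip_force: 25.0
```

jog_arm(commands=[[[0, 0, -1], [0, 0, 0]], [[0, 0, -2], [0, 0, 0]], [[0, 0, -3], [0, 0, 0]], [[0, 0, -3], [0, 0, 0]], [[0, 0, -2], [0, 0, 0]], [[0, 0, 0], [0, 0, -4]], [[0, 0, 0], [0, 0, -6.6]], [[0, 0, 0], [0, 0, -6.6]]])

```text
time: 31.98
position: [0.4894, -0.3758, 0.0854]
eef_rot: [0.001, 0.96, 0.28, 0.0]
contact_force: [0.2, -0.1, -0.9]
grip_width: 0.0232
grip_force: 25.0
```

jog_arm(commands=[[[0, 0, 0], [0, 0, -6.6]], [[0, 0, 0], [0, 0, -6.6]], [[0, 0, 0], [0, 0, -6.6]], [[0, 0, 0], [0, 0, -6.6]], [[0, 0, 0], [0, 0, -6.6]], [[0, 0, 0], [0, 0, -6.6]], [[0, 0, 0], [0, 0, -6.6]], [[0, 0, 0], [0, 0, -6.6]]])

```text
time: 32.65
position: [0.489, -0.3755, 0.0845]
eef_rot: [0.0, 0.735, 0.678, 0.0]
contact_force: [0.1, -0.8, -1.9]
grip_width: 0.0234
grip_force: 25.0
```

jog_arm(commands=[[[0, 0, 0], [0, 0, -6.6]], [[0, 0, 0], [0, 0, -6.6]], [[0, 0, 0], [0, 0, 0]], [[0, 0, 0], [0, 0, 0]], [[0, 0, 0], [0, 0, 0]]])

```text
time: 33.07
position: [0.4891, -0.3756, 0.0842]
eef_rot: [0.0, 0.656, 0.755, 0.0]
contact_force: [-0.3, -0.2, -0.9]
grip_width: 0.0233
grip_force: 25.0
```

Run:
```python
from h import *
need(.5755,-.0295,.085,8)
```

```text
phi 8.05 tilt [ 0. -0. -1.] turn 0.0 shift cm [33.07 13.37 -0.08] t 33.0667
```

jog_arm(commands=[[[1.3, 0.5, 0], [0, 0, 0]], [[2.3, 0.95, 0], [0, 0, 0]], [[2.3, 0.95, 0], [0, 0, 0]], [[2.3, 0.95, 0], [0, 0, 0]], [[2.3, 0.95, 0], [0, 0, 0]], [[2.3, 0.95, 0], [0, 0, 0]], [[2.3, 0.95, 0], [0, 0, 0]], [[2.3, 0.95, 0], [0, 0, 0]]])

```text
time: 33.73
position: [0.5349, -0.191, 0.0839]
eef_rot: [-0.0, 0.655, 0.756, 0.0]
contact_force: [1.1, -0.0, -1.2]
grip_width: 0.0232
grip_force: 25.0
```

jog_arm(commands=[[[2.3, 0.95, 0], [0, 0, 0]], [[2.3, 0.95, 0], [0, 0, 0]], [[2.3, 0.95, 0], [0, 0, 0]], [[2.3, 0.95, 0], [0, 0, 0]], [[2.3, 0.95, 0], [0, 0, 0]], [[2.3, 0.95, 0], [0, 0, 0]], [[1.5, 0.5, 0], [0, 0, 0]], [[0, 0, 0], [0, 0, 0]]])

```text
time: 34.4
position: [0.5745, -0.0293, 0.084]
eef_rot: [-0.0, 0.654, 0.757, 0.0]
contact_force: [-0.1, -0.3, -0.9]
grip_width: 0.0236
grip_force: 25.0
```

jog_arm(commands=[[[0, 0, 0], [0, 0, 0]], [[0, 0, 0], [0, 0, 0]]])

```text
time: 34.57
position: [0.574, -0.0328, 0.0838]
eef_rot: [-0.0, 0.655, 0.756, -0.0]
contact_force: [0.4, -0.3, -1.8]
grip_width: 0.0236
grip_force: 25.0
```

Run:
```python
from h import *
np.set_printoptions(precision=4,suppress=True)
need(.5755,-.0295,-.015,8)
q=bot.camera('side');p=bot.camera('top');P=bot.state()['position']
I=q['pixels'];h=cv2.cvtColor(I,cv2.COLOR_BGR2HSV);y=(abs(h[...,0].astype(int)-26)<7)&(h[...,1]>150)
W=P+np.array([-.139,.99,0])*.044+[0,0,.038];o=P+[0,0,.038]
n,l,st,c=cv2.connectedComponentsWithStats(y.astype(np.uint8))
print('exp wheel',proj(q,W),[(c[i],st[i,4]) for i in range(1,n) if st[i,4]>25])
print('exp origin',proj(q,o),[(r['uv'],r['score']) for r in bot.pinpoint(q,'seam')],'trough',[(r['uv'],r['score'],at(q,r['uv'],.006)) for r in bot.pinpoint(q,'trough')])
I=p['pixels'];h=cv2.cvtColor(I,cv2.COLOR_BGR2HSV);y=(abs(h[...,0].astype(int)-26)<7)&(h[...,1]>150)
n,l,st,c=cv2.connectedComponentsWithStats(y.astype(np.uint8))
print('top exp wheel',proj(p,W),[(c[i],st[i,4]) for i in range(1,n) if st[i,4]>25])
```

```text
phi 8.23 tilt [-0. -0. -1.] turn 0.2 shift cm [0.31 0.2  9.88] t 34.5667
exp wheel [327.9913 209.7936] [(array([300.4744, 168.3846]), np.int32(78)), (array([330.6857, 207.7429]), np.int32(35)), (array([402.4242, 354.5111]), np.int32(587))]
exp origin [332.4572 220.8351] [([331.6, 218.8], 0.88), ([335.9, 255.3], 0.23)] trough [([333.7, 258.3], 0.62, array([ 0.5818, -0.0303,  0.006 ]))]
top exp wheel [309.0926 226.359 ] [(array([452.3425, 189.526 ]), np.int32(365)), (array([152.0653, 254.2337]), np.int32(291))]
```

jog_arm(commands=[[[0.3, 0.2, 2], [0, 0, 0]], [[0, 0, 2], [0, 0, 0]], [[0, 0, 2], [0, 0, 0]], [[0, 0, 2], [0, 0, 0]], [[0, 0, 0.8], [0, 0, 0]], [[0, 0, 0.5], [0, 0, 0]], [[0, 0, 0], [0, 0, 0]], [[0, 0, 0], [0, 0, 0]]])

```text
time: 35.43
position: [0.5764, -0.0299, -0.0086]
eef_rot: [0.0, 0.655, 0.756, 0.0]
contact_force: [-0.1, 0.1, -0.3]
grip_width: 0.0233
grip_force: 25.0
```

jog_arm(commands=[[[0, 0, 0.3], [0, 0, 0]], [[0, 0, 0], [0, 0, 0]], [[0, 0, 0.2], [0, 0, 0]], [[0, 0, 0], [0, 0, 0]], [[0, 0, 0], [0, 0, 0]]])

```text
time: 35.85
position: [0.5761, -0.0296, -0.0139]
eef_rot: [0.0, 0.654, 0.756, 0.0]
contact_force: [0.1, 0.0, -1.3]
grip_width: 0.023
grip_force: 25.0
```

jog_arm(commands=[[[0, 0, 0.2], [0, 0, 0]], [[0, 0, 0], [0, 0, 0]], [[0, 0, 0], [0, 0, 0]]])

```text
time: 36.1
position: [0.5761, -0.0296, -0.0161]
eef_rot: [0.0, 0.654, 0.756, 0.0]
contact_force: [0.4, -0.6, -0.4]
grip_width: 0.0233
grip_force: 25.0
```

jog_arm(commands=[[[0, 0, 0], [0, 0, 0]], [[0, 0, 0], [0, 0, 0]], [[0, 0, 0], [0, 0, 0]], [[0, 0, 0], [0, 0, 0]], [[0, 0, -1], [0, 0, 0]], [[0, 0, -2], [0, 0, 0]], [[0, 0, -3], [0, 0, 0]], [[0, 0, -3], [0, 0, 0]]], grip=0.4)

```text
time: 36.77
position: [0.5751, -0.0296, 0.0748]
eef_rot: [-0.001, 0.655, 0.756, -0.001]
contact_force: [0.6, -0.1, 0.2]
grip_width: 0.035
grip_force: 0.0
```

jog_arm(commands=[[[0, 0, -3], [0, 0, 0]], [[-2.5, 0, -1.5], [0, 0, 0]], [[-2.5, 0, 0], [0, 0, 0]], [[-2.5, 0, 0], [0, 0, 0]], [[-2.5, 0, 0], [0, 0, 0]], [[-2.5, 0, 0], [0, 0, 0]], [[-2.5, 0, 0], [0, 0, 0]], [[-2.5, 0, 0], [0, 0, 0]]])

```text
time: 37.43
position: [0.6011, -0.2041, 0.1198]
eef_rot: [0.0, 0.655, 0.756, 0.0]
contact_force: [1.3, -0.1, 0.6]
grip_width: 0.0355
grip_force: 0.0
```

jog_arm(commands=[[[-2.5, 0, 0], [0, 0, 0]], [[-2.5, 0, 0], [0, 0, 0]], [[-2.5, 0, 0], [0, 0, 0]], [[-2.5, 0, 0], [0, 0, 0]], [[-2.5, 0, 0], [0, 0, 0]], [[-2, 0, 0], [0, 0, 0]], [[0, 0, 0], [0, 0, 0]]])

```text
time: 38.02
position: [0.622, -0.3501, 0.1197]
eef_rot: [0.001, 0.655, 0.755, -0.0]
contact_force: [0.1, -0.9, 1.1]
grip_width: 0.0353
grip_force: 0.0
```

Run:
```python
from h import *
p=bot.camera('top');q=bot.camera('side')
cr=lambda I,c,r,w,s: cv2.resize(I[r-w:r+w,c-w:c+w],(s,s),interpolation=cv2.INTER_CUBIC)
cv2.imwrite('pics/z.png',np.hstack([cr(p['pixels'],329,252,55,400),cr(q['pixels'],315,258,52,400)]))
```

```text
(no output)
```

View pics/z.png

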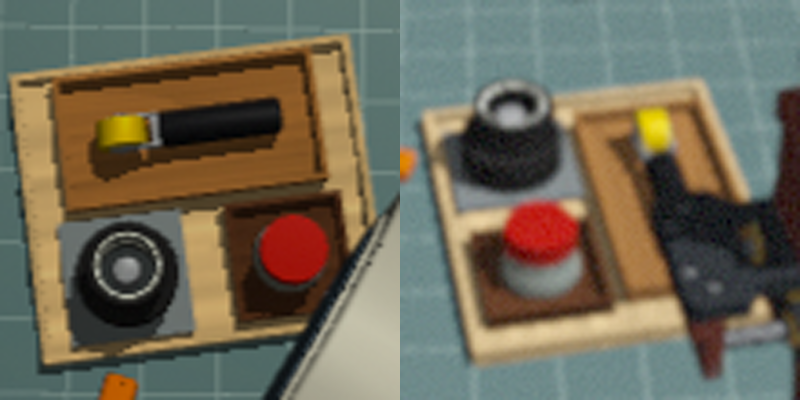

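Everything is in place: the two rolls are stacked on the rod (128,264), the red jar is upright in the well (293,250), and the narrow roller lies along the trough from (97,130) to (280,117). One numeric check.

Run:
```python
from h import *
np.set_printoptions(precision=1,suppress=True)
p=bot.camera('top');a=np.radians(8);R=np.array([[np.cos(a),np.sin(a)],[-np.sin(a),np.cos(a)]])
h=cv2.cvtColor(p['pixels'],cv2.COLOR_BGR2HSV);m=((h[...,0]<8)|(h[...,0]>172))&(h[...,1]>190)&(h[...,2]>90)
c,_=blob(0,m,(354,265),60)
for n,u,z,t in(('jar',c,.05,(.4937,-.0945)),('small',(309,269.3),.058,(.479,.0105)),('seam',(326,231),.022,(.5755,-.0295))):
    print(n,u,1000*R@(at(p,u,z)[:2]-t))
```

```text
jar [354.6 264.8] [ 0.8 -0.3]
small (309, 269.3) [ 2.9 -1.9]
seam (326, 231) [ 1.8 -0.9]
```

```bash
python3 -c "
from plant import bot
print(bot.hand_in())"
```

```text
the job is handed in; nothing more can be done
None
```

The caddy is packed, everything is let go and the job is handed in; my last camera check showed all four items within a few millimetres of their places and nothing else moved, but the judge returned no verdict.

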